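# Tip a tall carton onto the parcel measuring board and push it up to the stop

### The job

The tall carton standing on the measuring board has to lie down to be measured: push it near the top of its labelled side so that it tips over towards the board's upright stop and lands flat, label up, inside the yellow tape outline and short of the stop. Then push the lying carton along until its end sits flush against the stop, and leave it there. Only push it, never pinch, lift or carry it, and leave the other things on the bench where they are.

Things in the scene. Friction and masses are not known exactly. Their poses are not given: they have to be found in the camera images.
- board: White parcel measuring board fixed to the bench, plate 410 x 220 x 12 mm thick. Its +x axis runs along its length towards the upright stop, z up. Origin on the bench surface, on the board's length line; the plate spans x -230 to +180, y -110 to +110, top face at z = 12. A flat scale strip with ticks lies along the +y edge.
- stop (a point): Zero stop at the board's +x end: an upright aluminium angle fixed across the board, 170 wide, 55 mm high above the plate. This point: middle of the foot of its flat working face (x = +135 on the board, at the plate's top face); the face looks to the board's -x.
- outline (a point): Yellow tape outline on the plate (tape 12 wide, no height). Inside, it runs from the near tape (x = -120 on the board) up to the stop's face (x = +135) and is 165 wide (y -82 to +82). This point: middle of the near tape's inner edge, on the plate's top face.
- carton: Closed rigid brown carton, 90 x 115 x 180 mm (own x, y, z), 0.3 to 0.54 kg, evenly filled. Starts upright on the board, over the near tape, its +x within 4 degrees of the board's +x. Origin: centre of the 90 x 115 end it stands on, z along its length. White label on its -x side (115 x 180), away from the stop. Label up = +x axis straight down, z towards the stop, origin 45 above the plate.
- carton_end (a point): Centre of the carton's other end (its top while it stands), 180 mm from the origin along the carton's +z. This end must come against the stop. Pushed on the label side 20 to 45 mm below the top the carton pivots without sliding, overbalances at about 27 degrees and falls by itself, landing with this end 30 to 60 mm short of the stop.
- carton_foot (a point): Middle of the bottom edge on the carton's +x side, the edge it pivots about when tipped to the stop; it stays on the board all through. The lying carton slides along the board at a push of about 1.5 to 4 N.
- small_carton: Bystander: small brown carton 80 x 60 x 50 mm high, beside the board. Origin: centre of its underside.
- tape_roll: Bystander: roll of brown packing tape lying flat, 96 mm across, 48 high, beside the board. Origin: centre of its underside.
- tub: Bystander: round white plastic tub of black rubber parts, 94 mm across, 70 high, beside the board. Origin: centre of its underside.
- wire_reel: Bystander: copper wire reel with black flanges, standing on a flange, 90 mm across, 55 high, beside the board. Origin: centre of its underside.
Mind the look-alikes: they are no part of the job. Several things have the shape of the carton; the one meant has the colours described above.

How it is judged (in metres and radians):
On the way:
1. the carton has been tipped over and lies still, flat, label up, inside the tape outline, its end not yet at the stop (angle between carton's own x axis and vertical above 3.04 rad and x of carton in the frame of board above -0.12 m and y of carton in the frame of board between -0.025 and 0.025 m and y of carton_end in the frame of board between -0.025 and 0.025 m and linear speed of carton below 0.02 m/s and angular speed of carton below 0.1 rad/s and not (x of carton_end in the frame of board above 0.13 m)), for 0.2 s.
At the end, for the whole second after the job is handed in: The carton lies flat on the board with its label up (within 6 degrees), its end against the stop (within 5 mm, square to 3.4 degrees), inside the tape outline (both end centres within 25 mm of the board's length line), at rest and untouched (angle between carton's own x axis and vertical above 3.04 rad and x of carton_end in the frame of board above 0.13 m and angle between the z axis of carton and the x axis of board, either way round below 0.06 rad and y of carton in the frame of board between -0.025 and 0.025 m and y of carton_end in the frame of board between -0.025 and 0.025 m and linear speed of carton below 0.02 m/s and angular speed of carton below 0.1 rad/s).
It fails at once if the carton is lifted or carried, or tipped another way: its pivot edge rises more than 20 mm off the board (height (world z) of carton_foot above 0.032 m).
It fails at once if the small carton beside the board is moved by more than 15 mm (distance of small_carton from where it was at the start of the episode above 0.015 m).
It fails at once if the tape roll beside the board is moved by more than 15 mm (distance of tape_roll from where it was at the start of the episode above 0.015 m).
It fails at once if the tub beside the board is moved by more than 15 mm (distance of tub from where it was at the start of the episode above 0.015 m).
It fails at once if the wire reel beside the board is moved by more than 15 mm (distance of wire_reel from where it was at the start of the episode above 0.015 m).
It also fails if it takes over 48 s, if anything falls off the work surface, if the arm or the gripper's body presses on something with over 40 N, if the wrist force passes 120 N, or if a joint passes its speed limit or range.

### The arm

A 6-joint arm with a two-finger parallel gripper is mounted at the origin on the work surface. World frame = base frame: x ahead of the robot, y to its left, z up, the work surface at z = 0. Lengths are in mm, angles in rad, forces in N, time in s.
With the tool pointing down it reaches from about 350 to 875 mm from the base axis. Payload 4.2 kg.
Tool frame: the origin (TCP) lies where the fingers leave the gripper's body, on its centre line; the fingertips stand ahead of it and the grasp point (between the pads) lies 54 mm ahead of it (arm.nose_length is the z of the fingertips in the tool frame, in mm); z points along the fingers, x is the direction in which the jaws open and shut, and the axes are right-handed (so a half turn about z gives the same grasp; the last joint's range is limited). The gripper opens to 85 mm and grips with 20 to 120 N. Pads are 22 mm wide; open, the fingers measure 114 mm over their backs; the gripper's body (76 mm by 85 mm) begins 54 mm behind the grasp point. The pads swing forward as they close: fully open they stand 13 mm farther back than shut.
Start: joints at [-0.929, 0.385, 0.008, 0, -1.194, -0.259], TCP at [233.463, -579.737, 303.912] pointing down, gripper open.
Joint ranges: [-3.14, 3.14], [-1.21, 2.06], [-1.07, 1.41], [-3.16, 2.05], [-2.99, -0.16], [-3.1, 3.1]. Speed limits (rad/s): [2.79, 2.79, 3.14, 3.14, 3.14, 3.14].

### API

Orientations are given as a unit quaternion [x, y, z, w].
In Python, from bench import arm, imaging, job_done gives the robot as it stands.
- The arm moves only by the shell command python3 -m crank 'ROWS' [OPENING]. ROWS is a JSON object of lists of equal length, an entry for each row: "delta_pos": the shift along the tool's x, y, z in m, a list of three; "twist": the turn about the tool's z in rad. In form: {"delta_pos": [[tx, ty, tz], ...], "twist": [twist, ...]}. A call has 1 to 8 rows; each row shifts and turns the commanded pose from where the row before left it, along the tool's axes as they then stand; what a row does not reach is not made up. A row lasts 1/12 s, in which the tool goes at most 41.7 mm and 7.16 degrees, less where a joint would pass 70% of its speed; a pose out of reach is approached as far as the arm can. A call is refused whole if a number of a shift passes 0.0417 or a number of a turn 0.125, either way. A call with a gripper value outside its range is refused whole. OPENING is the opening, from 0 (shut) to 1 (fully open), set as the call begins (- or left out, the last holds). The fingers move at their own pace and stop on an object; the grip force is fixed at half the most. Time passes only in rows, so rows that do not move let the fingers close. It gives the time, the measured TCP pose, the force and the opening at its end, in the units of the state.
- arm.read_state(): the state, without advancing time (a new reading comes with each control period).
- imaging.get_image(name): name is "side" or "top"; returns (picture, depth): 384x512x3 uint8, blue, green, red; 384x512 float32, mm along the optical axis (not along the pixel's ray), 0 where there is no reading.
- imaging.camera_model(name): a dict with "vfov" (degrees; the focal length in pixels is half the picture's height over the tangent of half this angle, whatever the lens; pixels are square), "cx", "cy" (the principal point, pixels), "dist" ([k1, k2, p1, p2, k3] as OpenCV has them; the pictures are not rectified), "T" (4x4, takes a point from camera to world coordinates). Camera axes: x right, y up, looking along -z (the intrinsics and any distortion apply to the point x, -y, -z); pixel columns grow to the right and rows downward; lengths in mm; the calibration is good to about 2 mm. A picture is of the moment at which its call begins. camera_model takes no time and is no camera call.
- job_done(): hands the job in, once; it reports no verdict.
The state is a dict: "clock": time; "joints": joint angles; "joint_vel": joint speeds; "joint_efforts": joint torques, N m; "position": TCP position; "ee_rot": TCP orientation; "contact_force": force on the tool from outside, world axes, zero at the start; "wrist_torque": the same for the moment, N m; "gripper_width": finger opening in mm.
Only numpy, scipy, OpenCV 4.12 (cv2) and the standard library are available. Lean on these libraries where they do the work, as an engineer would, in place of code of your own. Each camera call takes 0.05 s, during which the arm holds its last target.

## Working session

There is one attempt and no reset: what is moved stays moved. The work goes in short steps, Python scripts to look and compute and a shell command to move; the robot and the scene stay as the last step left them, time stands still between calls to the robot, and variables do not carry over. Pictures are saved under pics/ and viewed, and the job is handed in when it is done.

```bash
ls; mkdir -p pics; python3 - <<'E'
from bench import arm, imaging
import cv2,numpy as np
print(arm.read_state(), arm.nose_length)
for n in ("side","top"):
    p,d=imaging.get_image(n); cv2.imwrite(f"pics/{n}0.png",p); np.savez(f"{n}0.npz",p=p,d=d)
    print(n,imaging.camera_model(n))
E
```

```text
pics
{'clock': 0.0, 'joints': array([-9.29404819e-01,  3.85571817e-01,  6.63688080e-03, -4.65512383e-04,
       -1.19397933e+00, -2.58608863e-01]), 'joint_vel': array([-0.00272163,  0.00256119,  0.00106372,  0.0003928 , -0.00119309,
        0.0014447 ]), 'joint_efforts': array([ 2.81176006e-03, -3.92285335e+01,  1.88399416e+01,  4.18609634e+00,
       -4.66902566e-03,  1.89654492e-05]), 'position': array([ 233.31158589, -579.37548476,  302.82148211]), 'ee_rot': array([ 5.59756831e-01,  8.28656215e-01,  5.52836105e-04, -9.28759096e-04]), 'contact_force': array([0.08746724, 0.22022591, 0.46433669]), 'wrist_torque': array([-0.04718951, -0.04793074,  0.00771128]), 'gripper_width': 85.75025949994843} 72.6
side {'vfov': 53.859639994851236, 'cx': 253.54831543523156, 'cy': 194.7247855981618, 'dist': array([0.02130843, 0.        , 0.        , 0.        , 0.        ]), 'T': array([[-6.76264464e-01, -5.86458387e-01,  4.45794722e-01,
         9.82289160e+02],
       [ 7.36658908e-01, -5.38241724e-01,  4.09425817e-01,
         4.36765233e+02],
       [-1.65884592e-04,  6.05278784e-01,  7.96013546e-01,
         9.00335344e+02],
       [ 0.00000000e+00,  0.00000000e+00,  0.00000000e+00,
         1.00000000e+00]])}
top {'vfov': 49.542252479900355, 'cx': 260.2085627678794, 'cy': 191.462608696118, 'dist': array([-0.06773109,  0.        ,  0.        ,  0.        ,  0.        ]), 'T': array([[-7.42374702e-04,  9.96503112e-01, -8.35523630e-02,
         4.58029047e+02],
       [-9.99772467e-01,  1.04157218e-03,  2.13056297e-02,
         4.61829346e+01],
       [ 2.13181521e-02,  8.35491688e-02,  9.96275601e-01,
         1.08080281e+03],
       [ 0.00000000e+00,  0.00000000e+00,  0.00000000e+00,
         1.00000000e+00]])}
```

View pics/side0.png

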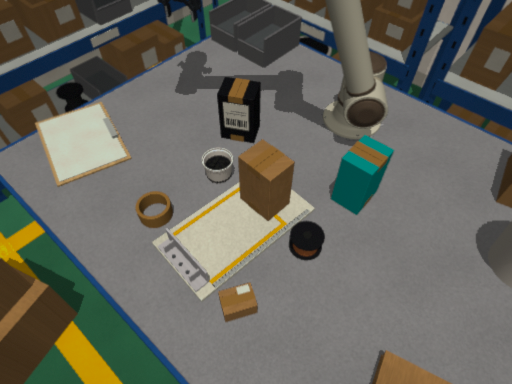

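View pics/top0.png

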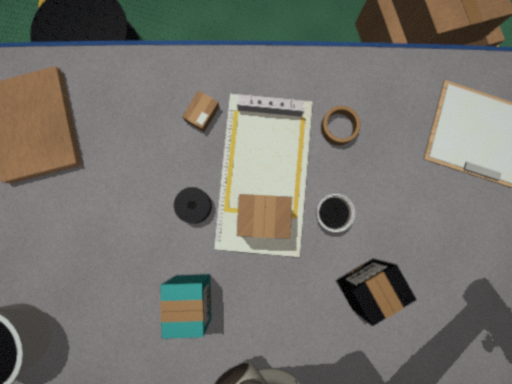

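The top view shows the carton candidates: brown on the board (265,216), teal (186,308) and black (376,291). The brown one on the board, over the near tape, fits the description. Next I'll take an enlarged crop and measure.

```bash
cat > h.py <<'E'
import numpy as np,cv2
from bench import imaging
def K(n):
    m=imaging.camera_model(n); f=192/np.tan(np.radians(m['vfov'])/2)
    return np.array([[f,0,m['cx']],[0,f,m['cy']],[0,0,1]]),np.array(m['dist']),np.array(m['T'])
def rays(n,uv):
    k,d,T=K(n); q=cv2.undistortPoints(np.array(uv,float).reshape(-1,1,2),k,d).reshape(-1,2)
    return np.c_[q[:,0],-q[:,1],-np.ones(len(q))],T
def onz(n,uv,z):
    r,T=rays(n,uv); w=r@T[:3,:3].T; s=(z-T[2,3])/w[:,2]; return T[:3,3]+w*s[:,None]
def world(n,uv,depth):
    r,T=rays(n,uv); return (r*np.array(depth)[:,None])@T[:3,:3].T+T[:3,3]
def cloud(n,d):
    v,u=np.nonzero(d>0); return world(n,np.c_[u,v],d[v,u]),u,v
def proj(n,P):
    k,d,T=K(n); c=(np.asarray(P,float)-T[:3,3])@T[:3,:3]; c=c*[1,-1,-1]
    return cv2.projectPoints(c,np.zeros(3),np.zeros(3),k,d)[0].reshape(-1,2)
E
python3 - <<'E'
from h import *
A=np.load('top0.npz');S=np.load('side0.npz')
a=cv2.resize(A['p'][80:265,170:365],None,fx=3.6,fy=3.0*1.0,interpolation=cv2.INTER_CUBIC)
a=cv2.resize(A['p'][80:265,170:365],None,fx=3.2,fy=3.2,interpolation=cv2.INTER_CUBIC)
cv2.imwrite('pics/topc.png',a)
cv2.imwrite('pics/sidec.png',cv2.resize(S['p'][130:300,140:330],None,fx=3.4,fy=3.4,interpolation=cv2.INTER_CUBIC))
for n,D in(('top',A),('side',S)):
    W,u,v=cloud(n,D['d'])
    # carton top
    m=(W[:,2]>180)&(W[:,2]<205)&(W[:,0]>330)&(W[:,0]<520)&(abs(W[:,1]-20)<100)
    P=W[m]; print(n,'top',len(P),P[:,2].mean()); 
    r=cv2.minAreaRect(P[:,:2].astype(np.float32)); print(r, cv2.boxPoints(r).round(1).tolist())
    # white plate by color
    bgr=D['p'][v,u].astype(int)
    m=(abs(W[:,2]-12)<6)&(bgr.min(1)>150)&(W[:,0]>250)&(W[:,0]<800)&(abs(W[:,1]-30)<160)
    P=W[m];print('plate z',P[:,2].mean(),len(P)); r=cv2.minAreaRect(P[:,:2].astype(np.float32)); print(r, cv2.boxPoints(r).round(1).tolist())
    m=(abs(W[:,2]-67)<8)&(W[:,0]>580)&(W[:,0]<800)&(abs(W[:,1]-30)<120)
    P=W[m]; r=cv2.minAreaRect(P[:,:2].astype(np.float32)); print('stop top',P[:,2].mean(),r, cv2.boxPoints(r).round(1).tolist())
E
```

```text
top top 2122 192.09908368058146
((476.2616882324219, 18.93347930908203), (115.587890625, 85.7674560546875), 89.5532455444336) [[432.8999938964844, -38.5], [518.7000122070312, -39.20000076293945], [519.5999755859375, 76.4000015258789], [433.79998779296875, 77.0999984741211]]
plate z 12.17845251383016 7909
((595.158935546875, 14.05621337890625), (220.2891082763672, 410.2668762207031), 84.74837493896484) [[380.79998779296875, -76.9000015258789], [789.2999877929688, -114.4000015258789], [809.5, 105.0], [401.0, 142.5]]
stop top 65.783137768298 ((757.079833984375, -1.9161529541015625), (169.46775817871094, 8.04283618927002), 84.58885192871094) [[745.0999755859375, -85.9000015258789], [753.0999755859375, -86.69999694824219], [769.0999755859375, 82.0999984741211], [761.0999755859375, 82.80000305175781]]
side top 1182 193.69542499309003
((477.9903564453125, 18.508209228515625), (116.8191146850586, 86.62809753417969), 87.97566986083984) [[432.6000061035156, -38.29999923706055], [519.2000122070312, -41.400001525878906], [523.2999877929688, 75.4000015258789], [436.79998779296875, 78.4000015258789]]
plate z 14.195095162496377 5154
((594.7691650390625, 12.1900634765625), (219.42098999023438, 406.69677734375), 84.74698638916016) [[382.20001220703125, -78.4000015258789], [787.2000122070312, -115.69999694824219], [807.2999877929688, 102.80000305175781], [402.29998779296875, 140.10000610351562]]
stop top 67.80359575665388 ((756.7313842773438, -1.4907608032226562), (168.945556640625, 6.957396507263184), 84.40352630615234) [[745.0, -85.19999694824219], [752.0, -85.9000015258789], [768.4000244140625, 82.19999694824219], [761.5, 82.9000015258789]]
```

View pics/topc.png

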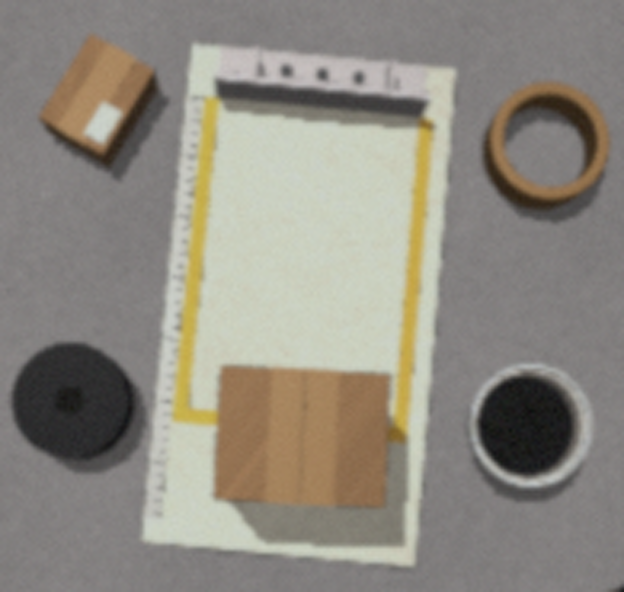

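View pics/sidec.png

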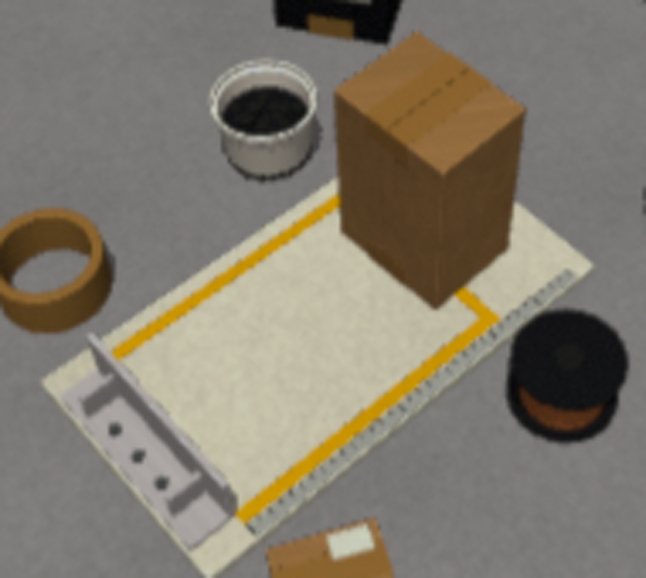

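The crops confirm the brown carton standing over the near tape. Its measured top is at z≈192, matching 12+180. The plate is 410x220, as stated, with yaw about -5.2°. Next I'll get the carton face yaw, the bystander positions and the look-alike heights, then work out the first moves.

```bash
python3 - <<'E'
from h import *
A=np.load('top0.npz')
W,u,v=cloud('top',A['d'])
for nm,(U,V,r) in dict(reel=(193,205,14),tub=(336,213,17),roll=(341,125,19),small=(201,111,14),teal=(182,309,22),black=(380,292,25)).items():
    m=(np.hypot(u-U,v-V)<r)&(W[:,2]>20); print(nm,np.percentile(W[m],[5,50,95],axis=0).round(0).tolist())
# corners of carton top by pixels, z=192
print(onz('top',[(238.2,195),(291.5,196),(290,238.5),(237,236.5)],192).round(1))
print(proj('side',[[432,77,192],[432,-38,192],[521,-40,192],[521,76,192]]).round(1))
E
python3 -m crank '{"delta_pos":[[0,0,0],[0,0,0],[0,0,0],[0,0,0]],"twist":[0.1,0.1,0.1,0.1]}' 0.4
```

```text
reel [[483.0, 163.0, 52.0], [510.0, 190.0, 55.0], [538.0, 217.0, 58.0]]
tub [[457.0, -197.0, 42.0], [491.0, -166.0, 46.0], [524.0, -131.0, 63.0]]
roll [[674.0, -224.0, 24.0], [716.0, -187.0, 47.0], [759.0, -141.0, 50.0]]
small [[720.0, 148.0, 42.0], [750.0, 174.0, 50.0], [778.0, 202.0, 54.0]]
teal [[244.0, 156.0, 178.0], [282.0, 194.0, 180.0], [320.0, 231.0, 183.0]]
black [[273.0, -276.0, 150.0], [316.0, -234.0, 180.0], [356.0, -190.0, 183.0]]
[[524.9  74.3 192. ]
 [522.9 -40.  192. ]
 [432.1 -36.2 192. ]
 [436.5  76.6 192. ]]
[[295.9 160.1]
 [262.  138.4]
 [238.2 156.2]
 [272.6 179.9]]
clock: 0.43
position: [233.4, -579.5, 303.2]
ee_rot: [0.715, 0.699, 0.0, -0.001]
contact_force: [0.3, -0.1, -0.2]
gripper_width: 39.0
```

```bash
python3 -m crank '{"delta_pos":[[0.038,0.0095,0],[0.038,0.0095,0],[0.038,0.0095,0],[0.038,0.0095,0],[0.038,0.0095,0],[0.038,0.0095,0],[0.038,0.0095,0],[0.038,0.0095,0]],"twist":[0,0,0,0,0,0,0,0]}' && python3 -m crank '{"delta_pos":[[0.038,0.0095,0],[0.038,0.0095,0],[0.038,0.0095,0],[0.038,0.0095,0],[0.038,0.0095,0],[0.038,0.0095,0],[0.038,0.0095,0],[0.033,0.0095,0]],"twist":[0,0,0,0,0,0,0,0]}' && python3 -m crank '{"delta_pos":[[0,0,0],[0,0,0]],"twist":[0,0]}'
```

```text
clock: 1.1
position: [314.4, -275.3, 303.6]
ee_rot: [0.713, 0.701, 0.0, -0.0]
contact_force: [0.9, 0.7, 0.2]
gripper_width: 34.0
clock: 1.77
position: [395.5, 22.8, 304.0]
ee_rot: [0.713, 0.701, 0.0, -0.0]
contact_force: [0.6, 0.2, 1.0]
gripper_width: 34.5
clock: 1.93
position: [395.9, 22.1, 303.5]
ee_rot: [0.712, 0.702, -0.0, -0.0]
contact_force: [-0.2, -1.2, 0.5]
gripper_width: 34.0
```

```bash
python3 -m crank '{"delta_pos":[[0,0,0.02],[0,0,0.02],[0,0,0.02],[0,0,0.007],[0,0,0]],"twist":[0,0,0,0,0]}' && python3 - <<'E'
from h import *
for n in('top','side'):
    p,d=imaging.get_image(n); 
    c=p[150:290,180:360] if n=='top' else p[90:260,180:370]
    cv2.imwrite(f'pics/{n}1.png',cv2.resize(c,None,fx=2.8,fy=2.8)); np.savez(f'{n}1.npz',p=p,d=d)
a=cv2.imread('pics/top1.png');b=cv2.imread('pics/side1.png');h=min(len(a),len(b))
cv2.imwrite('pics/both1.png',cv2.resize(np.hstack([a[:h],b[:h]]),None,fx=.75,fy=.75))
E
```

```text
clock: 2.35
position: [394.6, 19.3, 235.4]
ee_rot: [0.714, 0.7, -0.002, -0.001]
contact_force: [-0.3, 0.6, 0.3]
gripper_width: 34.4
```

View pics/both1.png

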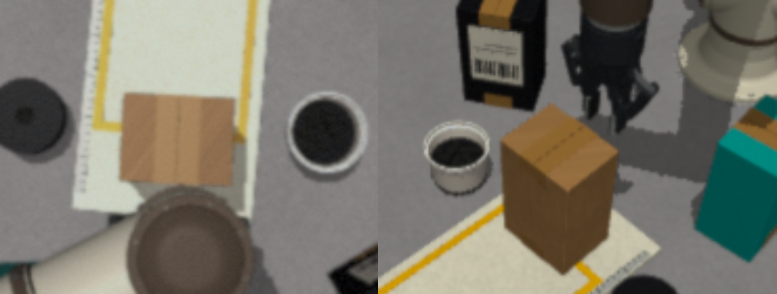

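The gripper hangs behind the label side, centred on the carton and not touching it. Fingertips are at z≈163, about 29 mm below the top. Now I'll push slowly.

```bash
python3 -m crank '{"delta_pos":[[0,0.006,0],[0,0.006,0],[0,0.006,0],[0,0.005,0],[0,0.004,0],[0,0.004,0],[0,0.004,0],[0,0.004,0]],"twist":[0,0,0,0,0,0,0,0]}' && python3 -m crank '{"delta_pos":[[0,0.004,0],[0,0.004,0],[0,0.004,0],[0,0.004,0],[0,0.004,0]],"twist":[0,0,0,0,0]}'
 python3 - <<'E'
from h import *
p,d=imaging.get_image('side'); cv2.imwrite('pics/side2.png',p)
E
```

```text
clock: 3.12
position: [434.9, 19.8, 236.8]
ee_rot: [0.713, 0.701, -0.0, -0.0]
contact_force: [-0.8, 0.6, 1.6]
gripper_width: 34.1
clock: 3.53
position: [455.3, 19.6, 237.0]
ee_rot: [0.713, 0.701, 0.0, 0.0]
contact_force: [-0.2, 0.2, 1.2]
gripper_width: 33.9
```

View pics/side2.png

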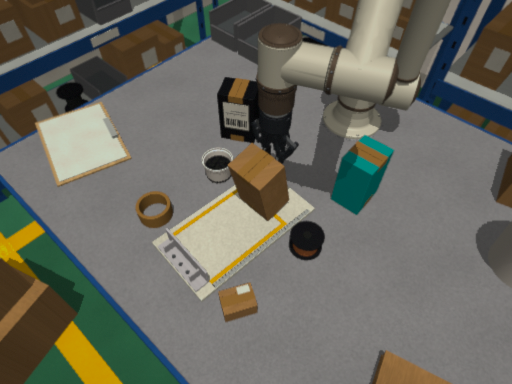

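The carton is tilting cleanly: its top is at (259,165) and the foot edge hasn't moved.

```bash
python3 -m crank '{"delta_pos":[[0,0.004,0],[0,0.004,0],[0,0.004,0],[0,0.004,0],[0,0.004,0],[0,0.003,0],[0,0.003,0],[0,0.003,0]],"twist":[0,0,0,0,0,0,0,0]}'
 python3 - <<'E'
from h import *
p,d=imaging.get_image('side'); cv2.imwrite('pics/side3.png',cv2.resize(p[80:300,140:340],None,fx=2.5,fy=2.5))
E
```

```text
clock: 4.25
position: [484.1, 19.1, 236.9]
ee_rot: [0.713, 0.701, 0.0, 0.0]
contact_force: [-0.2, -0.2, 0.4]
gripper_width: 34.3
```

View pics/side3.png

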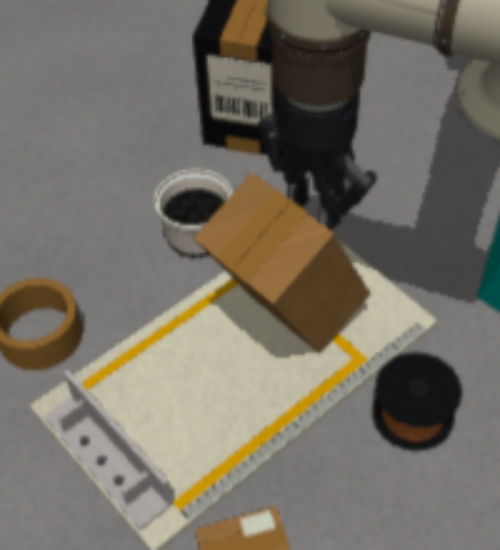

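It is past balance and falling away from the fingers. I'll hold here while it settles.

```bash
python3 -m crank '{"delta_pos":[[0,0,0],[0,0,0],[0,0,0],[0,0,0],[0,-0.004,0],[0,-0.004,0],[0,0,0],[0,0,0]],"twist":[0,0,0,0,0,0,0,0]}'
 python3 - <<'E'
from h import *
A={}
for n in('top','side'):
    p,d=imaging.get_image(n); A[n]=p
    W,u,v=cloud(n,d)
    m=(abs(W[:,2]-102)<6)&(W[:,0]>500)&(W[:,0]<760)&(abs(W[:,1]-10)<90)
    P=W[m]; r=cv2.minAreaRect(P[:,:2].astype(np.float32)); print(n,P[:,2].mean(),len(P),r,cv2.boxPoints(r).round(1).tolist())
cv2.imwrite('pics/b4.png',cv2.resize(np.hstack([A['top'][80:300,160:370],A['side'][80:300,140:340]]),None,fx=1.9,fy=1.9))
E
```

```text
clock: 4.97
position: [475.4, 19.2, 237.0]
ee_rot: [0.713, 0.701, 0.0, 0.0]
contact_force: [-0.7, -0.4, 0.1]
gripper_width: 34.5
top nan 0 ((0.0, 0.0), (0.0, 0.0), 0.0) [[0.0, 0.0], [0.0, 0.0], [0.0, 0.0], [0.0, 0.0]]
side 101.85220715226536 64 ((551.217529296875, 27.925750732421875), (52.674339294433594, 128.5161895751953), 25.282987594604492) [[500.0, 74.80000305175781], [554.7999877929688, -41.400001525878906], [602.5, -18.899999618530273], [547.5999755859375, 97.30000305175781]]<stdin>:7: RuntimeWarning: Mean of empty slice.
  ret = ret.dtype.type(ret / rcount)
```

View pics/b4.png

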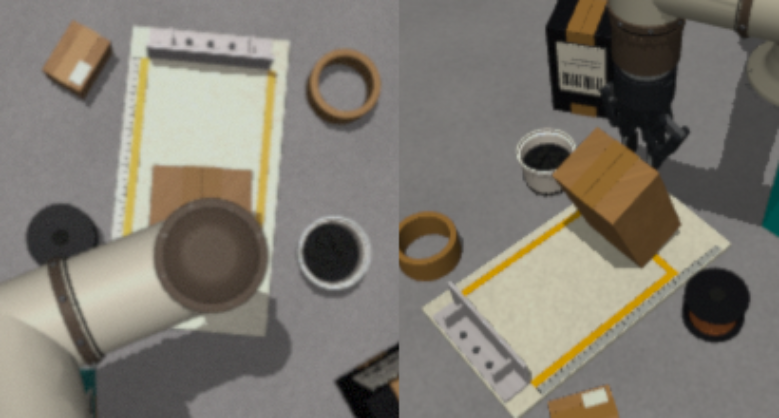

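It was not past balance. It is still leaning on the fingers at roughly 25°, so I'll push on.

```bash
python3 -m crank '{"delta_pos":[[0,0.004,0],[0,0.004,0],[0,0.003,0],[0,0.003,0],[0,0.003,0],[0,0.003,0],[0,0,0],[0,0,0]],"twist":[0,0,0,0,0,0,0,0]}'
 python3 - <<'E'
from h import *
p,d=imaging.get_image('side'); cv2.imwrite('pics/side5.png',cv2.resize(p[80:300,140:340],None,fx=2.5,fy=2.5))
E
```

```text
clock: 5.73
position: [495.9, 18.8, 236.8]
ee_rot: [0.713, 0.701, -0.0, -0.0]
contact_force: [-0.2, -0.6, 0.6]
gripper_width: 34.3
```

View pics/side5.png

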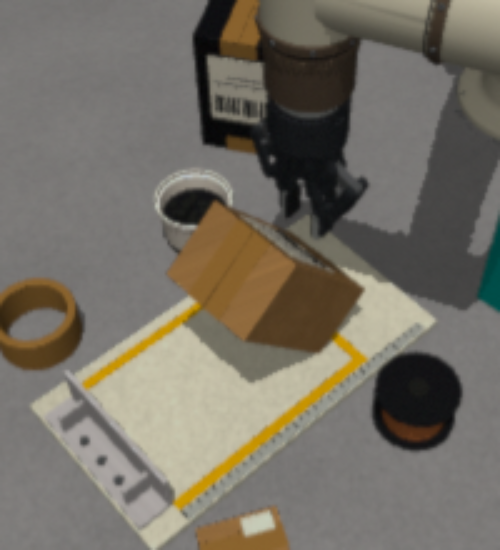

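Now it is clearly falling: the label side is visible and there is a gap to the fingers.

```bash
python3 -m crank '{"delta_pos":[[0,0,0],[0,0,0],[0,-0.01,0],[0,-0.01,0],[0,-0.02,0],[0,-0.02,0],[0,0,0],[0,0,0]],"twist":[0,0,0,0,0,0,0,0]}'
 python3 - <<'E'
from h import *
A={}
for n in('top','side'):
    p,d=imaging.get_image(n); A[n]=p
    W,u,v=cloud(n,d)
    m=(abs(W[:,2]-102)<6)&(W[:,0]>500)&(W[:,0]<760)&(abs(W[:,1]-10)<90)
    P=W[m]; r=cv2.minAreaRect(P[:,:2].astype(np.float32)); print(n,P[:,2].mean(),len(P),r,cv2.boxPoints(r).round(1).tolist())
    c=cv2.boxPoints(r)-[619.9,10.8]; a=np.radians(-5.25); R=np.array([[np.cos(a),np.sin(a)],[-np.sin(a),np.cos(a)]]); print('board frame',(c@R.T).round(1).tolist())
cv2.imwrite('pics/b6.png',cv2.resize(np.hstack([A['top'][80:300,160:370],A['side'][80:300,140:340]]),None,fx=1.9,fy=1.9))
E
```

```text
clock: 6.45
position: [434.4, 19.7, 237.3]
ee_rot: [0.713, 0.701, 0.0, 0.0]
contact_force: [-0.2, 0.3, 0.4]
gripper_width: 34.1
top 102.19689233074962 3603 ((616.7859497070312, 11.562995910644531), (115.21437072753906, 180.7401580810547), 87.10149383544922) [[523.5999755859375, -41.400001525878906], [704.0999755859375, -50.5], [710.0, 64.5], [529.4000244140625, 73.69999694824219]]
board frame [[-91.1, -60.8], [89.5, -53.4], [84.8, 61.7], [-95.8, 54.3]]
side 104.1042112487065 2667 ((617.138916015625, 11.324737548828125), (117.75770568847656, 181.4844207763672), 87.06283569335938) [[523.5, -42.79999923706055], [704.7000122070312, -52.099998474121094], [710.7999877929688, 65.5], [529.5, 74.80000305175781]]
board frame [[-91.1, -62.2], [90.2, -54.9], [85.5, 62.8], [-95.8, 55.4]]
```

View pics/b6.png

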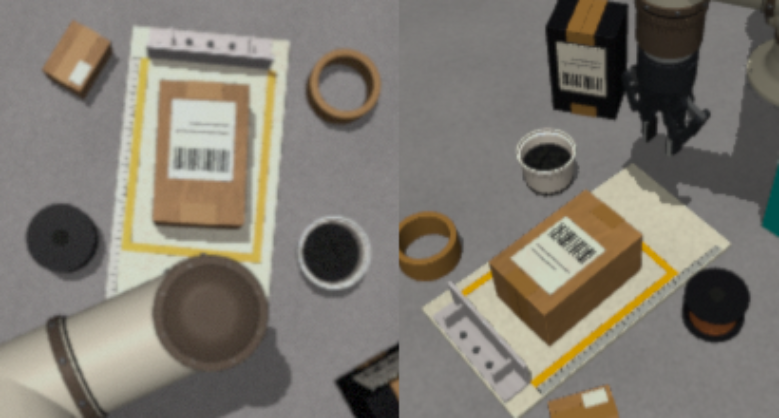

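The carton lies flat, label up, with its top at z≈102. In the board frame it is at 2.4° with end y≈+4, foot y≈-3, and it is 48 mm short of the stop. Next: turn the tool square to the board, centre it behind the carton and descend.

```bash
python3 -m crank '{"delta_pos":[[0,0,0],[0.0085,0,0.012],[0,0,0.021],[0,0,0.021],[0,0,0.021],[0,0,0.021],[0,0,0.021],[0,0,0]],"twist":[0.074,0,0,0,0,0,0,0]}' && python3 -m crank '{"delta_pos":[[0,0.02,0],[0,0.02,0],[0,0.015,0],[0,0.01,0],[0,0,0]],"twist":[0,0,0,0,0]}'
 python3 - <<'E'
from h import *
A={}
for n in('top','side'):
    p,d=imaging.get_image(n); A[n]=p
cv2.imwrite('pics/b7.png',cv2.resize(np.hstack([A['top'][80:300,160:370],A['side'][80:300,140:340]]),None,fx=1.9,fy=1.9))
E
```

```text
clock: 7.22
position: [435.1, 27.6, 116.6]
ee_rot: [0.739, 0.674, -0.004, -0.001]
contact_force: [-0.1, -1.1, -0.0]
gripper_width: 34.2
clock: 7.63
position: [503.9, 22.6, 120.7]
ee_rot: [0.739, 0.674, 0.001, 0.001]
contact_force: [-0.3, -0.8, 0.9]
gripper_width: 33.8
```

View pics/b7.png

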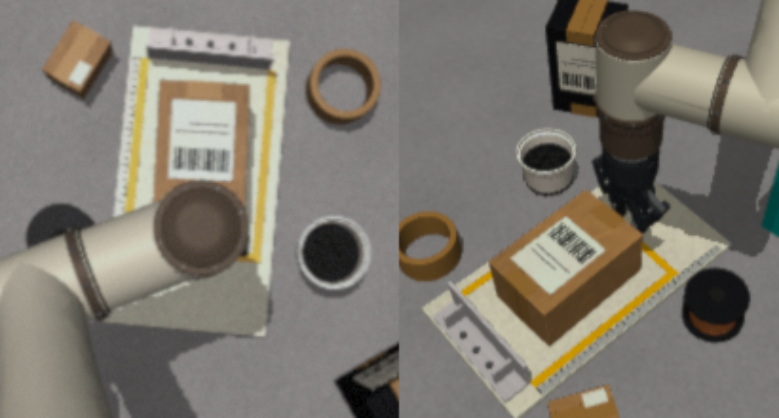

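The fingers are low behind the carton and just short of contact. I'll push along the board and watch the force.

```bash
python3 -m crank '{"delta_pos":[[0,0.004,0],[0,0.004,0],[0,0.006,0],[0,0.006,0],[0,0.006,0],[0,0.006,0],[0,0.006,0],[0,0.006,0]],"twist":[0,0,0,0,0,0,0,0]}' && python3 -m crank '{"delta_pos":[[0,0.003,0],[0,0.003,0],[0,0,0]],"twist":[0,0,0]}'
cat > m.py <<'E'
from h import *
import sys
A={}
for n in('top','side'):
    p,d=imaging.get_image(n); A[n]=p
    W,u,v=cloud(n,d)
    m=(abs(W[:,2]-103)<6)&(W[:,0]>500)&(W[:,0]<770)&(abs(W[:,1]-10)<90)&(p[v,u].max(1)>60)
    P=W[m]; r=cv2.minAreaRect(P[:,:2].astype(np.float32)); print(n,P[:,2].mean(),len(P),r)
    c=cv2.boxPoints(r)-[619.9,10.8]; a=np.radians(-5.25); R=np.array([[np.cos(a),np.sin(a)],[-np.sin(a),np.cos(a)]]); print('board frame',(c@R.T).round(1).tolist())
cv2.imwrite(f'pics/{sys.argv[1]}.png',cv2.resize(np.hstack([A['top'][80:300,160:370],A['side'][80:300,140:340]]),None,fx=1.9,fy=1.9))
E
python3 m.py b8
```

```text
clock: 8.4
position: [545.5, 18.2, 119.7]
ee_rot: [0.739, 0.674, -0.0, -0.0]
contact_force: [-2.8, 0.1, 0.2]
gripper_width: 33.7
clock: 8.65
position: [551.9, 17.8, 119.8]
ee_rot: [0.739, 0.674, 0.0, 0.0]
contact_force: [-0.1, -0.3, -0.7]
gripper_width: 34.3
top 102.23107402875662 2048 ((681.293212890625, 2.5857467651367188), (115.27925872802734, 128.62466430664062), 84.94426727294922)
board frame [[-2.2, -60.4], [126.4, -60.0], [126.0, 55.3], [-2.6, 54.9]]
side 104.15449843819148 2794 ((643.7420043945312, 6.220001220703125), (116.85206604003906, 202.7906494140625), 84.38330078125)
board frame [[-77.6, -60.2], [125.2, -61.5], [125.9, 55.4], [-76.9, 56.7]]
```

View pics/b8.png

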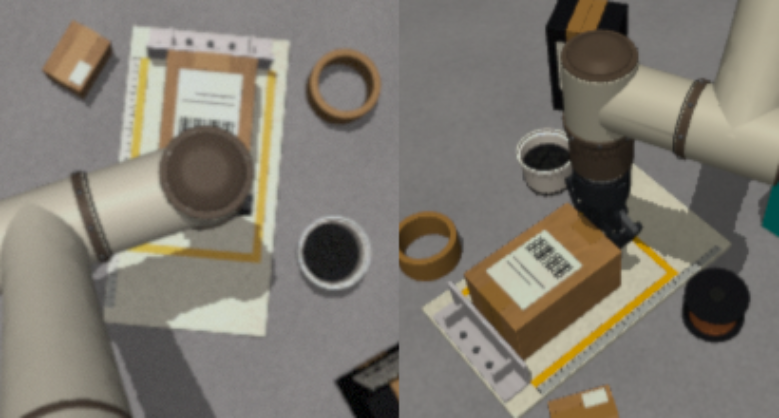

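The carton is now square to the board, with about 8-9 mm to go.

```bash
python3 -m crank '{"delta_pos":[[0,0.002,0],[0,0.002,0],[0,0.002,0],[0,0.001,0]],"twist":[0,0,0,0]}' && python3 -m crank '{"delta_pos":[[0,0.001,0],[0,0.001,0]],"twist":[0,0]}' && python3 -m crank '{"delta_pos":[[0,0.001,0],[0,0,0]],"twist":[0,0]}'; python3 m.py b9
```

```text
clock: 9.08
position: [558.1, 17.2, 119.9]
ee_rot: [0.739, 0.674, -0.0, -0.0]
contact_force: [-2.4, 0.9, 1.6]
gripper_width: 34.3
clock: 9.25
position: [560.0, 17.0, 119.9]
ee_rot: [0.739, 0.674, -0.0, -0.0]
contact_force: [-2.9, 1.3, 1.1]
gripper_width: 34.0
clock: 9.42
position: [561.3, 16.9, 119.9]
ee_rot: [0.739, 0.674, 0.0, 0.0]
contact_force: [-2.4, -0.5, 0.1]
gripper_width: 34.2
top 102.30559670070062 1958 ((691.6650390625, 1.7671356201171875), (115.52011108398438, 124.54344940185547), 85.27192687988281)
board frame [[10.5, -60.8], [135.1, -59.6], [134.0, 55.9], [9.5, 54.8]]
side 104.17660040076085 2816 ((653.5491333007812, 5.395603179931641), (118.45687103271484, 201.39495849609375), 84.86943817138672)
board frame [[-66.6, -61.7], [134.8, -61.3], [134.6, 57.1], [-66.8, 56.7]]
```

```bash
python3 -m crank '{"delta_pos":[[0,0.001,0],[0,0,0]],"twist":[0,0]}' && python3 -m crank '{"delta_pos":[[0,0.001,0],[0,0,0]],"twist":[0,0]}' && python3 -m crank '{"delta_pos":[[0,0.001,0],[0,0,0]],"twist":[0,0]}'
```

```text
clock: 9.68
position: [561.7, 16.8, 119.8]
ee_rot: [0.739, 0.674, -0.0, -0.0]
contact_force: [-3.4, -0.6, 2.0]
gripper_width: 34.6
clock: 9.85
position: [561.8, 16.6, 119.6]
ee_rot: [0.739, 0.674, -0.001, -0.001]
contact_force: [-5.7, 0.1, 2.7]
gripper_width: 34.2
clock: 10.02
position: [561.8, 16.4, 119.3]
ee_rot: [0.739, 0.674, -0.002, -0.002]
contact_force: [-7.5, 1.8, 3.1]
gripper_width: 34.1
```

The TCP has stopped at x=561.8 and the force is rising to 7.5 N, so the end is against the stop. I'll back off, rise and check.

```bash
python3 -m crank '{"delta_pos":[[0,-0.004,0],[0,-0.01,0],[0,-0.02,0],[0,-0.035,0],[0,-0.035,0],[0,-0.035,-0.01],[0,-0.02,-0.03],[0,0,-0.03]],"twist":[0,0,0,0,0,0,0,0]}' && python3 -m crank '{"delta_pos":[[0,0,-0.03],[0,0,-0.03],[0,0,-0.03],[0,0,0],[0,0,0]],"twist":[0,0,0,0,0]}'; python3 m.py b10
```

```text
clock: 10.68
position: [400.6, 30.1, 189.4]
ee_rot: [0.738, 0.674, -0.003, -0.001]
contact_force: [1.4, 0.2, -0.8]
gripper_width: 34.3
clock: 11.1
position: [406.4, 31.6, 281.9]
ee_rot: [0.738, 0.674, 0.004, 0.001]
contact_force: [-0.9, -1.1, -1.7]
gripper_width: 34.3
top 102.25144233528161 3551 ((664.1716918945312, 4.304836273193359), (115.14431762695312, 181.42721557617188), 84.70899200439453)
board frame [[-46.1, -59.9], [135.4, -60.1], [135.4, 55.1], [-46.0, 55.2]]
side 104.18406852872293 2813 ((663.9510498046875, 3.8644371032714844), (118.06260681152344, 181.45848083496094), 84.49260711669922)
board frame [[-46.5, -61.5], [135.0, -62.3], [135.5, 55.7], [-46.0, 56.6]]
```

View pics/b10.png

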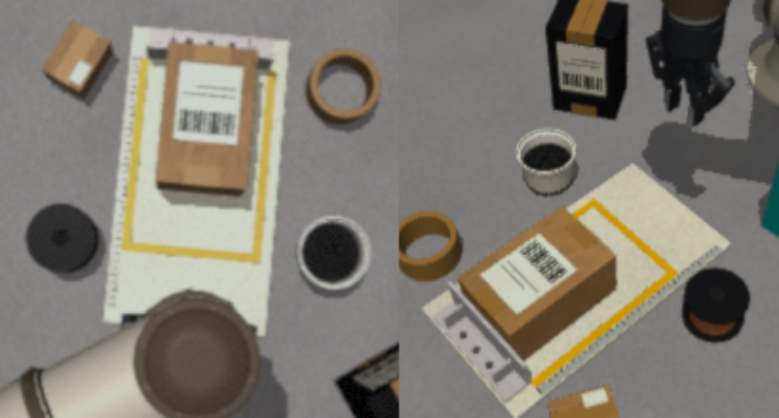

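Both views put the end at board x≈135, square to within about 0.3° and about 3 mm off the length line. The label is up, the gripper is clear and the bystanders have not moved.

```bash
python3 -c "
from bench import job_done; print(job_done())"
```

```text
the job is handed in; nothing more can be done
None
```

The carton lies flat on the board, label up, with its end against the stop, and I have handed the job in. I pushed it about 29 mm below the top of its labelled side until it fell, then pushed it along the board; it was never gripped or lifted.

- **Tip-over:** it landed inside the outline, about 48 mm short of the stop and 2.4° off square. I first read it as falling too early: it came back with the fingers, so I pushed about 12 mm further and it then fell by itself.
- **Against the stop:** the arm stopped advancing at about 7.5 N, and then I backed the gripper well clear.
- **Last check:** both cameras put the carton's end at board x ≈ 135 mm (the stop face), within about 0.3° of square and about 3 mm off the length line. The bystanders look unmoved in the last pictures, though I did not re-measure them. The side camera reads heights about 2 mm above the top camera, which is within its calibration. No checks failed, and the job took about 11 s.

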